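Make up the steak table's caddy and hold it up level

TASK

Two steak knives stand with a round-handled carving fork in the wooden block: take the two knives out and drop them blade-down, one into each of the two sheaths of the steel table caddy, fully home, leaving the fork in the block. Then swing the caddy's handle up, take it by the wooden grip, and lift the caddy straight up about 10 cm clear of the counter where it stands. Finish holding it there in the air by the grip, still and level with knives and jar in place, and do not let go; do not tip the caddy on the way or disturb the fork, bell, mug or kitchen roll.

Things in the scene. Friction and masses are not known exactly. Their poses are not given: they have to be found in the camera images.
- block: Fixed wooden knife block, 70 x 150 x 95 mm (x, y, z), origin at the centre of its underside. Three slots 19 mm (along its x) by 6 mm (along its y), 87 mm deep, stand in a row along its y axis at y = -45, 0 and +45 mm; the knives and the fork stand in them upright, in any order.
- knife_1: Steak knife, 165 mm, 50 g, standing blade-down. Origin at the blade tip, z up along the knife, x across the blade's width, y its thickness. Blade 80 mm long, 16 (x) by 2.5 mm (y), narrowing over the last 23 mm to a point; then steel bolster and straight riveted dark wooden handle, 15 (x) by 13 mm (y), z = 80 to 165 mm. The bolster rests on the block's top, blade's x along the block's x.
- knife_2: The other steak knife, the same as knife_1.
- fork: Carving fork in the same block, 178 mm, to be left alone: its handle is round and turned, 15 to 21 mm thick with a knob at the end, and stands 13 mm taller than the knives. Origin at the tines' tips, z up along it.
- caddy: Loose stainless table caddy, 0.4 to 0.6 kg bare: tray 90 mm (its x) by 200 mm (its y), 31 mm high, upright on the counter. Origin at the centre of its underside, z up. A knife sheath stands near each end, at y = +72 and -72 mm; a cup in the middle, 42 mm deep, holds the jar. Its wire handle hinges in the end plates about the caddy's y axis at x = 0, z = 84 mm.
- sheath_left (a point): Centre of the mouth of the sheath at the caddy's +y end, 88 mm above the caddy's underside; axes as the caddy. The slot is 20 mm (caddy x) by 7 mm (caddy y), bevelled 2 mm, 82 mm deep, in a sheath 34 x 21 mm outside. A knife is home when its bolster rests on the mouth: tip 8 mm above the caddy's underside, blade's width along the caddy's x.
- sheath_right (a point): The same for the sheath at the caddy's -y end.
- bail (a joint): Angle of the caddy's wire handle (rad): 0 folded level on its stops towards the caddy's -x side, 1.57 upright, 3.1 folded over to the other side. It moves freely and falls if let go.
- bail_grip (a point): Middle of the wooden grip on the handle's cross bar, 125 mm from the hinge line: folded at x = -125, y = 0, z = 84 mm of the caddy, upright at z = 209 mm over its middle. The grip lies along the caddy's y, is 90 mm long, 17 mm thick, and turns freely on the wire, so the fingers need not turn with the handle.
- jar: Seasoning jar with a red cap, 45 mm thick and 106 mm high, 0.11 kg, loose in the caddy's middle cup. Origin at the centre of its underside, 7.5 mm above that of the caddy.
- bell: Counter bell, 86 mm wide, 65 mm high; bystander. Origin under its centre.
- mug: White mug, 91 mm high; bystander. Origin under its centre.
- kitchen_roll: Standing kitchen roll, 100 mm thick, 228 mm high; bystander. Origin under its centre.
There are look-alikes about, which are no part of the job. Of the things that look like the jar, the larger one is meant.

How it is judged:
By the outcome, as a careful person would: the job done as asked, in the order asked, and still so for the second after the job is handed in, while the arm keeps its last pose, push and grip.
It also fails if it takes over 72 s, if anything falls off the work surface, if the arm or the gripper's body presses on something with over 40 N, if the wrist force passes 120 N, or if a joint passes its speed limit or range.

ROBOT

A 6-joint arm with a two-finger parallel gripper is mounted at the origin on a cart in front of the work surface, level with it; the furniture and walls round the work are solid. World frame = base frame: x ahead of the robot, y to its left, z up, the work surface at z = 0. Lengths are in m, angles in degrees, forces in N, time in s.
With the tool pointing down it reaches from about 0.3 to 0.875 m from the base axis. Payload 4.2 kg.
Tool frame: the origin (TCP) lies midway between the tips of the shut fingers; the grasp point (between the pads) lies 19 mm behind it; z points along the fingers, y is the line along which they close (so a half turn about z gives the same grasp; the last joint's range is limited). The gripper opens to 85 mm and grips with 20 to 120 N. Pads are 22 mm wide; open, the fingers measure 114 mm over their backs; the gripper's body (76 mm by 85 mm) begins 54 mm behind the grasp point. The pads swing forward as they close: fully open they stand 13 mm farther back than shut.
Start: joints at [-1.146, 18.312, 89.639, -0, 72.044, -1.146], TCP at [0.575, 0, 0.231] pointing down, gripper open.
Joint ranges: [-177.97, 177.97], [-48.28, 115.42], [12.27, 149.76], [-77.06, 257.06], [2.81, 150.46], [-146.56, 146.56]. Speed limits (degrees/s): [147.25, 147.25, 180, 180, 180, 180].

INTERFACE

Orientations are given as a 3x3 rotation matrix whose columns are the frame's x, y, z axes.
In Python, from bench import bot gives the robot as it stands. Calls block until the motion is done:
- bot.reach(position, orientation): joint-space move of the TCP to a pose.
- bot.move_straight(position, vel=0.15, orientation=None): straight line of the TCP; orientation=None keeps the orientation; vel is the mean speed in m/s.
- bot.move_joints(angles): joint-space move.
- bot.gripper_to(opening, f_grip=None): finger opening in m; f_grip is the grip in N (None keeps the last); returns when the fingers have stopped.
- bot.pause(seconds).
- bot.solve_ik(position, orientation): joint angles nearest the present ones, or None.
- bot.snapshot(name): name is "scene" or "side" or "wrist"; returns a dict with "image" (384x512x3 uint8, red, green, blue), "fovy" (degrees; the focal length in pixels is half the picture's height over the tangent of half this angle, whatever the lens; pixels are square), "cx", "cy" (the principal point, pixels), "cam_to_world" (4x4, takes a point from camera to world coordinates); the wrist camera has in their place "T_tool_cam" (4x4, takes a point from camera to tool coordinates, whose origin is the TCP and whose axes are the flange's). Camera axes: x right, y up, looking along -z (the intrinsics and any distortion apply to the point x, -y, -z); pixel columns grow to the right and rows downward; lengths in m; the calibration is good to about 2 mm. The wrist camera is an equidistant fisheye: a pixel r from the principal point sees the ray r / f radians off the axis. A picture is of the moment at which its call begins: read the wrist's pose just before it. There is no depth.
A pose or a line that the arm cannot do raises bot.IKError and nothing moves.
- bot.sign_off(): hands the job in; it is judged then, once.
Readings, each from a call of its own:
- bot.read_time(): time.
- bot.read_q(): joint angles.
- bot.read_joint_vel(): joint speeds.
- bot.read_joint_torque(): joint torques, N m.
- bot.read_ee_pos(): TCP position.
- bot.read_tool_rot(): TCP orientation.
- bot.read_force(): force on the tool from outside, world axes, zero at the start.
- bot.read_ft_torque(): the same for the moment, N m.
- bot.read_gripper_width(): finger opening in m.
- bot.read_grasp_force(): force on a finger pad.
Only numpy, scipy, OpenCV 4.12 (cv2) and the standard library are available. Lean on these libraries where they do the work, as an engineer would, in place of code of your own. Each camera call takes 0.05 s, during which the arm holds its last target. There are 200 camera calls.

## Working session

There is one attempt and no reset: what is moved stays moved. The work goes in short steps, each a Python script; the robot and the scene stay as the last script left them, time stands still between calls to the robot, and variables do not carry over. Pictures are saved under pics/ and viewed, at most 10 in all, crops included, and the job is handed in when it is done.

```bash
mkdir -p pics; ls
cat > h.py <<'E'
import numpy as np, cv2
from bench import bot
def snap(name,fn=None):
    p=np.array(bot.read_ee_pos());R=np.array(bot.read_tool_rot())
    s=bot.snapshot(name)
    if name=="wrist":
        T=np.eye(4);T[:3,:3]=R;T[:3,3]=p
        s["cam_to_world"]=T@np.array(s["T_tool_cam"])
    if fn: cv2.imwrite("pics/"+fn,cv2.cvtColor(s["image"],cv2.COLOR_RGB2BGR))
    s["fish"]=name=="wrist"
    s["f"]=192/np.tan(np.radians(s["fovy"])/2)
    return s
def ray(s,u,v):
    a=np.array([(u-s["cx"])/s["f"],(v-s["cy"])/s["f"]])
    if s["fish"]:
        r=np.linalg.norm(a)+1e-12;d=np.array([a[0]/r*np.sin(r),a[1]/r*np.sin(r),np.cos(r)])
    else: d=np.array([a[0],a[1],1.])
    C=np.array(s["cam_to_world"]);d=C[:3,:3]@(d*[1,-1,-1]);return C[:3,3],d
def onz(s,u,v,z):
    o,d=ray(s,u,v);return o+d*(z-o[2])/d[2]
def proj(s,P):
    C=np.linalg.inv(np.array(s["cam_to_world"]));p=C[:3,:3]@np.array(P)+C[:3,3];p=p*[1,-1,-1]
    if s["fish"]:
        n=np.hypot(p[0],p[1]);th=np.arctan2(n,p[2]);k=th/n*s["f"]
        return np.array([s["cx"]+p[0]*k,s["cy"]+p[1]*k])
    return np.array([s["cx"]+p[0]/p[2]*s["f"],s["cy"]+p[1]/p[2]*s["f"]])
E
python3 - <<'E'
from h import *
a=snap("scene","scene.png");b=snap("side","side.png");c=snap("wrist","wrist.png")
for s in(a,b,c):print({k:v for k,v in s.items() if k!="image"})
print(bot.read_tool_rot(),bot.read_time())
im=[cv2.resize(x["image"],(400,300)) for x in(a,b)]
E
```

```text
pics
{'fovy': 57.15933228648422, 'cx': 252.51136207990808, 'cy': 187.96605363297664, 'cam_to_world': array([[ 0.49301873,  0.43752097, -0.75200262, -0.08089652],
       [-0.86999675,  0.25406563, -0.42255923, -0.43809285],
       [ 0.00617949,  0.86256945,  0.50590094,  0.49714959],
       [ 0.        ,  0.        ,  0.        ,  1.        ]]), 'fish': False, 'f': np.float64(352.45046732534615)}
{'fovy': 52.59005154116702, 'cx': 249.9561981856242, 'cy': 189.04885498276704, 'cam_to_world': array([[ 0.9972979 ,  0.03967892, -0.06182625,  0.48346154],
       [-0.07294097,  0.43461546, -0.89765752, -0.84452988],
       [-0.00874744,  0.89974162,  0.4363353 ,  0.44013128],
       [ 0.        ,  0.        ,  0.        ,  1.        ]]), 'fish': False, 'f': np.float64(388.5674037430902)}
{'fovy': 65.70646984690485, 'cx': 256.2933255482797, 'cy': 188.5545414271863, 'T_tool_cam': array([[-3.69171141e-04,  9.62170675e-01,  2.72447161e-01,
         6.93901390e-02],
       [ 9.99999737e-01,  5.25344247e-04, -5.00279703e-04,
        -6.37024757e-05],
       [-6.24483009e-04,  2.72446905e-01, -9.62170616e-01,
        -1.42201486e-01],
       [ 0.00000000e+00,  0.00000000e+00,  0.00000000e+00,
         1.00000000e+00]]), 'cam_to_world': array([[ 9.99999410e-01,  7.23754962e-05,  1.08424625e-03,
         5.74736917e-01],
       [-3.64986153e-04,  9.62184372e-01,  2.72398790e-01,
         6.93907377e-02],
       [-1.02352980e-03, -2.72399025e-01,  9.62183830e-01,
         3.72745832e-01],
       [ 0.00000000e+00,  0.00000000e+00,  0.00000000e+00,
         1.00000000e+00]]), 'fish': True, 'f': np.float64(297.3186396354542)}
[[ 1.72538576e-05  9.99999084e-01 -1.35325339e-03]
 [ 1.00000000e+00 -1.72271267e-05  1.97647255e-05]
 [ 1.97413947e-05 -1.35325373e-03 -9.99999084e-01]] 0.15
```

View pics/scene.png

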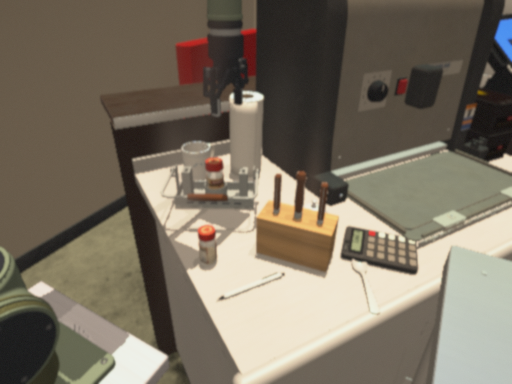

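View pics/side.png

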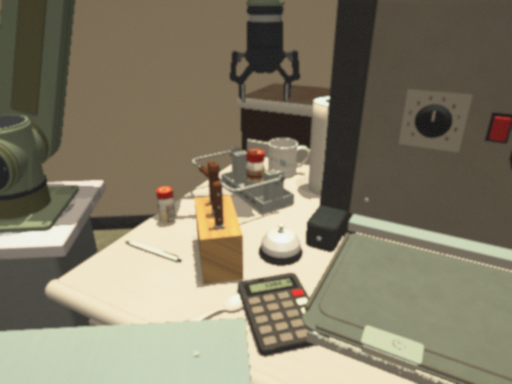

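View pics/wrist.png

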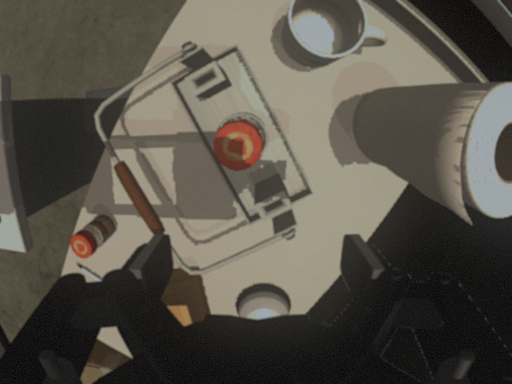

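The scene view shows the block at (297,235) with its handles at x = 277, 299 and 322. The caddy is at (210,190) with the bail folded towards the robot, the small look-alike jar is at (207,245), and the jar in the caddy has its cap at (214,163). In the wrist view, the caddy's sheaths are at about (208,80) and (270,200), and the red cap is at (239,146).

Next I'll compute positions and enlarge the handles.

Run:
```python
from h import *
a=snap("scene");b=snap("side");c=snap("wrist")
for n,u,v,z in [("cap",239,146,.113),("rimTL",236,49,.031),("rimTL2",176,84,.031),("rimBR",310,191,.031),("rimBL",250,220,.031),("grip",139,198,.084),("hingeA",189,48,.084),("hingeB",290,233,.084)]:
    print("w",n,onz(c,u,v,z).round(3))
for n,u,v,z in [("blkTL",257,207,.095),("blkBL",258,256,0),("blkTR",338,215,.095),("blkfrontR",331,240,.095),("bBR",328,268,0),("h1",277,177,.165),("h2",300,173,.178),("h3",322,184,.165),("cap",214,160,.113)]:
    print("s",n,onz(a,u,v,z).round(3))
for n,u,v,z in [("bellTop",281,230,.065),("blk nearL",203,236,.095),("blk nearR",241,235,.095),("blk farL",197,198,.095),("blk farR",232,198,.095)]:
    print("d",n,onz(b,u,v,z).round(3))
A=cv2.resize(a["image"][150:280,240:350],None,fx=4,fy=4,interpolation=cv2.INTER_CUBIC)
B=cv2.resize(b["image"][150:285,185:250],None,fx=4,fy=4,interpolation=cv2.INTER_CUBIC)[:520]
cv2.imwrite("pics/blk.png",np.hstack([A,B[:,:,:]])[:,:,::-1]);
```

```text
w cap [0.56  0.035 0.113]
w rimTL [0.552 0.137 0.031]
w rimTL2 [0.482 0.098 0.031]
w rimBR [ 0.64  -0.031  0.031]
w rimBL [ 0.567 -0.068  0.031]
w grip [ 0.448 -0.023  0.084]
w hingeA [0.509 0.129 0.084]
w hingeB [ 0.611 -0.062  0.084]
s blkTL [ 0.454 -0.149  0.095]
s blkBL [ 0.418 -0.172  0.   ]
s blkTR [ 0.51  -0.303  0.095]
s blkfrontR [ 0.426 -0.316  0.095]
s bBR [ 0.457 -0.311  0.   ]
s h1 [ 0.474 -0.181  0.165]
s h2 [ 0.489 -0.223  0.178]
s h3 [ 0.492 -0.268  0.165]
s cap [0.562 0.033 0.113]
d bellTop [ 0.58  -0.248  0.065]
d blk nearL [ 0.443 -0.303  0.095]
d blk nearR [ 0.505 -0.305  0.095]
d blk farL [ 0.427 -0.165  0.095]
d blk farR [ 0.495 -0.171  0.095]
```

View pics/blk.png

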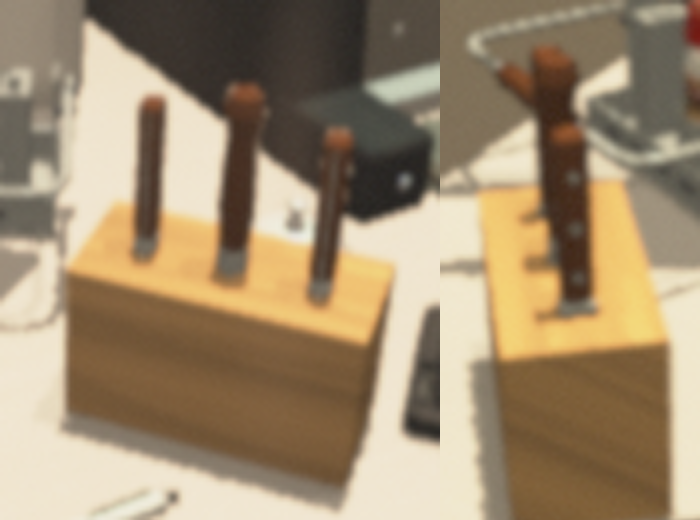

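The enlarged crop settles the fork. The middle handle at (299,175) is round, knobbed, thicker and taller, so it is the fork. The flat riveted handles at (277,178) and (322,185) are the two knives. The larger jar is the one standing in the caddy; the one on the counter at (207,245) is the look-alike.

Now a close look over the block, then over the caddy.

```bash
cat >> h.py <<'E'
def R(yaw):
    c,s=np.cos(np.radians(yaw)),np.sin(np.radians(yaw))
    return np.array([[-s,c,0],[c,s,0],[0,0,-1.]])
E
python3 - <<'E'
from h import *
c=snap("wrist")
print("roll base",onz(c,350,130,0),onz(c,400,195,0)); 
bot.reach([0.555,-0.02,0.25],R(28)); c=snap("wrist","wc.png")
bot.reach([0.47,-0.265,0.26],R(8)); b=snap("wrist","wb.png")
import pickle;pickle.dump((c,b),open("cb.pkl","wb"))
cv2.imwrite("pics/both.png",np.hstack([c["image"][:300,100:484],b["image"][:300,100:484]])[:,:,::-1])
print(bot.read_time())
E
```

```text
roll base [0.69603645 0.04231241 0.        ] [ 0.77987891 -0.0459528   0.        ]
2.0333
```

View pics/both.png

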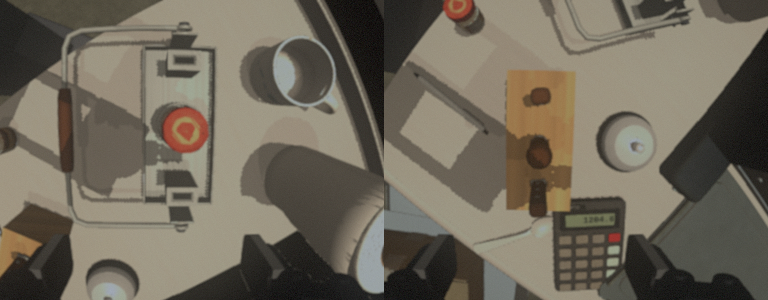

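In the caddy view, the sheath mouths are at about (283,61) and (280,197), and the cap is at (285,128), in full-image pixels. In the block view, the block top spans columns 223–292 and rows 70–210. The handles are at about (257,95), (255,152, the fork) and (254,197). I'll fit the block top and enlarge the sheath mouths.

Run:
```python
from h import *
import pickle;c,b=pickle.load(open("cb.pkl","rb"))
hsv=cv2.cvtColor(b["image"],cv2.COLOR_RGB2HSV)
m=cv2.inRange(hsv,(8,110,120),(25,255,255))
m=cv2.morphologyEx(m,cv2.MORPH_CLOSE,np.ones((25,25)));m=cv2.morphologyEx(m,cv2.MORPH_OPEN,np.ones((7,7)))
cs,_=cv2.findContours(m,cv2.RETR_EXTERNAL,cv2.CHAIN_APPROX_NONE)
for k in cs:
    if cv2.contourArea(k)<2000: continue
    print(cv2.boundingRect(k))
    P=np.array([onz(b,u,v,.095)[:2] for u,v in k[:,0]])
    print(cv2.minAreaRect((P*1000).astype(np.float32)))
for u,v,z in [(257,93,.18),(255,162,.193),(254,212,.18)]: print(onz(b,u,v,z).round(4))
X=lambda s,u,v,w,h,f:cv2.resize(s["image"][v-h:v+h,u-w:u+w],None,fx=f,fy=f,interpolation=cv2.INTER_CUBIC)
L=np.vstack([X(c,282,61,30,22,6),X(c,280,197,30,22,6)])
Bk=X(b,257,142,44,82,3);Bk=np.vstack([Bk,np.zeros((528-Bk.shape[0],Bk.shape[1],3),np.uint8)])
cv2.imwrite("pics/z.png",np.hstack([L,Bk])[:,:,::-1]);
```

```text
(223, 71, 68, 140)
((465.7601013183594, -232.11289978027344), (68.25277709960938, 148.38552856445312), 7.470441818237305)
[ 0.46   -0.1853  0.18  ]
[ 0.4655 -0.2346  0.193 ]
[ 0.4706 -0.2771  0.18  ]
```

View pics/z.png

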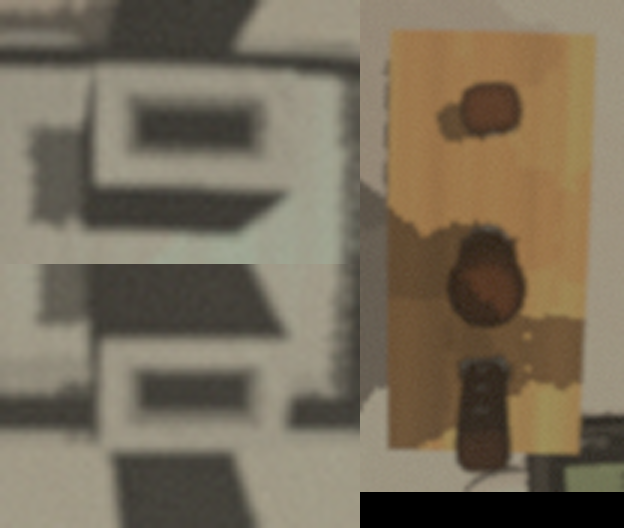

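The slot centres are at (284.4,59.6) and (282.1,196.1). The block fit measures 68×148 mm, centre (0.466,−0.232), yaw 7.5°, and agrees with the handle tops. Next I locate the sheaths and take the first knife from the block's +y slot.

```bash
cat >> h.py <<'E'
def fz(): return np.round(bot.read_force(),1)
E
python3 - <<'E'
from h import *
import pickle;c,b=pickle.load(open("cb.pkl","rb"))
SL=onz(c,284.4,59.6,.088);SR=onz(c,282.1,196.1,.088);d=SL-SR
print(SL,SR,np.linalg.norm(d),np.degrees(np.arctan2(-d[0],d[1])),(SL+SR)/2)
hA=onz(c,282.5,27,.084);hB=onz(c,281,227,.084);print("hinge",hA,hB)
k=np.array([0.4600,-0.1870])
bot.gripper_to(.05,40)
bot.reach([*k,0.24],R(7.5))
bot.move_straight([*k,0.133],.15)
print(bot.read_ee_pos(),fz())
bot.gripper_to(0,40)
print(bot.read_gripper_width(),bot.read_grasp_force(),fz(),bot.read_time())
bot.move_straight([*k,0.26],.2)
print(bot.read_gripper_width(),fz(),bot.read_time())
E
```

```text
[0.52514896 0.09781877 0.088     ] [ 0.59163773 -0.02920377  0.088     ] 0.14337182923969755 27.629389235314264 [0.55839334 0.0343075  0.088     ]
hinge [0.507022   0.12906515 0.084     ] [ 0.60941701 -0.06253149  0.084     ]
[ 0.46075579 -0.18772025  0.13372299] [ 0.1 -0.9  0.1]
0.014025139578060498 39.35835599899292 [ 0.4 -0.3  3.9] 4.1583
0.014050677740489619 [-0.7 -0.3 -1.1] 4.9417
```

```bash
cat >> h.py <<'E'
def descend(xy,z0,z1,step=.01,vel=.08,lim=8):
    f0=np.array(bot.read_force())
    z=z0
    while z>z1+1e-6:
        z=max(z-step,z1);bot.move_straight([*xy,z],vel)
        f=np.array(bot.read_force())-f0
        print(round(z,4),f.round(1))
        if np.linalg.norm(f)>lim: print("STOP");return False
    return True
E
python3 - <<'E'
from h import *
xy=np.array([.5250,.0981])
bot.reach([*xy,.26],R(27.6));bot.move_straight([*xy,.222],.15);bot.pause(.2)
print(bot.read_ee_pos())
a=snap("scene");b=snap("side");w=snap("wrist")
for s in (a,b): print(proj(s,[*xy,.088]),proj(s,[*xy,.2]))
def X(s,P):
    u,v=proj(s,P).round().astype(int);return cv2.resize(s["image"][v-30:v+30,u-20:u+20],None,fx=6,fy=6,interpolation=cv2.INTER_CUBIC)
cv2.imwrite("pics/k1.png",np.hstack([X(s,[*xy,.11]) for s in(a,b)])[:,:,::-1])
print(bot.read_time())
E
```

```text
[0.52572539 0.09789628 0.2232212 ]
[185.0113124  168.78153587] [180.71038571 126.57745621]
[240.5558101  152.41522344] [239.67476837 109.47194445]
6.8167
```

View pics/k1.png

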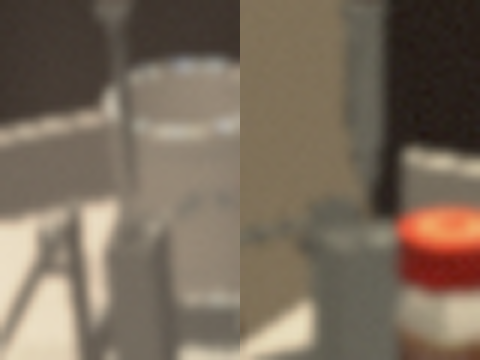

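Run:
```python
from h import *
t=np.radians(27.6);ex=np.array([np.cos(t),np.sin(t),0]);ey=np.array([-np.sin(t),np.cos(t),0])
S=[np.array([.525,.0981,.088]),np.array([.5917,-.0294,.088])]
a=snap("scene");b=snap("side");print(bot.read_ee_pos())
rows=[]
for s in (a,b):
  r=[]
  for P in S:
    C=[proj(s,P+sx*.017*ex+sy*.0105*ey-[0,0,dz]) for sx,sy in((-1,-1),(1,-1),(1,1),(-1,1)) for dz in(0,)]
    C=np.array(C); print(C.round(1).tolist())
    u,v=proj(s,P-[0,0,.01]).round().astype(int)
    im=cv2.resize(s["image"][v-22:v+22,u-32:u+32],None,fx=6,fy=6,interpolation=cv2.INTER_CUBIC)
    for q in C: cv2.circle(im,tuple(((q-[u-32,v-22]+.5)*6).astype(int)),3,(255,0,0),-1)
    r.append(im)
  rows.append(np.hstack(r))
cv2.imwrite("pics/s2.png",np.vstack(rows)[:,:,::-1])
```

```text
[0.52513213 0.09816956 0.22237372]
[[187.9, 172.0], [190.4, 165.8], [182.3, 165.7], [179.4, 171.8]]
[[245.8, 173.2], [246.5, 167.0], [238.3, 166.8], [237.3, 173.1]]
[[236.9, 154.9], [248.3, 152.3], [244.1, 150.0], [232.8, 152.5]]
[[268.9, 174.0], [281.1, 170.8], [275.8, 167.8], [263.7, 170.9]]
```

View pics/s2.png

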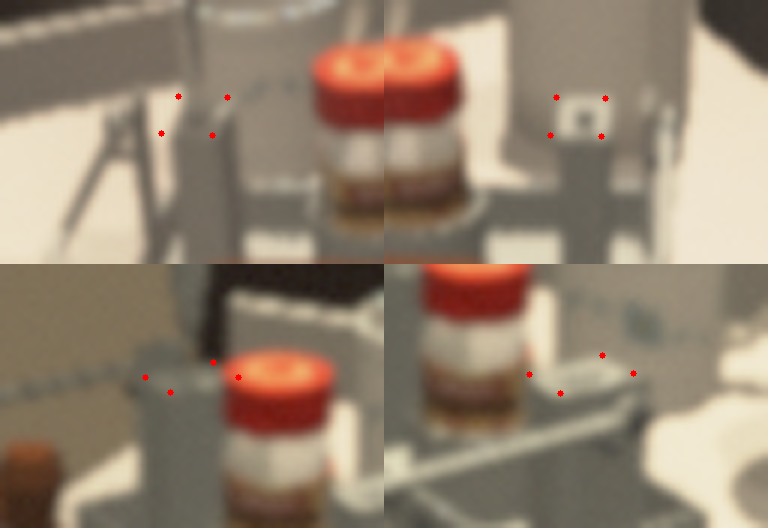

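The images show that the fixed cameras carry a common bias of about 1 px. The blade at (183,150) in the scene view and the sheath mouths share it, so the nominal position holds to 1–2 mm. I'll shift 1 mm in −y and descend with a force guard.

Run:
```python
from h import *
xy=np.array([.5250,.0971])
bot.move_straight([*xy,.215],.1)
print(descend(xy,.215,.165,.01,.08,6)); print(bot.read_ee_pos(),bot.read_gripper_width(),bot.read_time())
```

```text
0.205 [-1.2  1.4 -0.2]
0.195 [-0.2 -0.5  0.2]
0.185 [ 0.5  0.6 -0.6]
0.175 [-0.3  0.5 -0.2]
0.165 [-0.   0.4  0.5]
True
[0.52476904 0.09705969 0.16482922] 0.014469058472531488 8.5417
```

Run:
```python
from h import *
xy=np.array([.5250,.0971])
print(descend(xy,.165,.131,.012,.08,6))
print(descend(xy,.131,.123,.002,.05,4)); print(bot.read_ee_pos(),bot.read_time())
bot.gripper_to(.05); p=bot.read_ee_pos()
bot.move_straight([*xy,.25],.25);print(fz(),bot.read_time())
k=np.array([.4717,-.2770])
bot.reach([*k,.24],R(7.5))
bot.move_straight([*k,.133],.15);print(bot.read_ee_pos(),fz())
bot.gripper_to(0,40)
print(bot.read_gripper_width(),bot.read_grasp_force(),fz())
bot.move_straight([*k,0.26],.2)
print(bot.read_gripper_width(),fz(),bot.read_time())
xy=np.array([.5917,-.0300])
bot.reach([*xy,.26],R(27.6));bot.move_straight([*xy,.215],.15)
if descend(xy,.215,.165,.01,.08,6):
  if descend(xy,.165,.131,.012,.08,6): descend(xy,.131,.123,.002,.05,4)
print(bot.read_ee_pos(),bot.read_gripper_width(),bot.read_time())
```

```text
0.153 [ 0.2  0.9 -1.1]
0.141 [ 0.5 -0.3 -1.2]
0.131 [-0.1 -0.7 -0.8]
True
0.129 [-0.1  0.7  0.2]
0.127 [-0.4  0.2 -1.2]
0.125 [-3.3  0.5 10.8]
STOP
False
[0.52519846 0.09714687 0.1267389 ] 10.1667
[-0.2  0.1 -0.4] 11.25
[ 0.47244557 -0.27707684  0.13379713] [0.2 0.1 0.3]
0.014484045899360538 39.88834083080292 [-0.8 -0.6  4.1]
0.014556171780086708 [-0.3  0.  -1.2] 14.7083
0.205 [-0.2 -1.3  0.3]
0.195 [-0.  -1.3 -0.3]
0.185 [-0.6 -1.4 -0.6]
0.175 [-0.5 -0.6  0.7]
0.165 [-0.  -0.8 -0.4]
0.153 [0.2 0.7 1.3]
0.141 [-0.4 -0.6 -1. ]
0.131 [ 0.2 -0.7  0.2]
0.129 [-0.5  0.1  0.7]
0.127 [-0.3  0.3 -0.4]
0.125 [-3.3  0.   9.5]
STOP
[ 0.59186582 -0.03004536  0.12675197] 0.014669575673313845 19.225
```

Both knives stopped at TCP z ≈ 0.1267, the predicted home height of 0.1265. Now release, back off and look again from above.

Run:
```python
from h import *
import pickle
bot.gripper_to(.05);bot.move_straight([.5917,-.03,.25],.25)
bot.reach([0.50,-0.055,0.27],R(27.6));bot.pause(.2);c=snap("wrist");a=snap("scene");b=snap("side")
pickle.dump((c,a,b),open("c2.pkl","wb"))
cv2.imwrite("pics/v3.png",np.vstack([c["image"][:300],np.hstack([a["image"][100:260,100:356],b["image"][80:240,170:426]])])[:,:,::-1])
hsv=cv2.cvtColor(c["image"],cv2.COLOR_RGB2HSV)
m=cv2.inRange(hsv,(0,110,30),(14,255,130))
cs,_=cv2.findContours(m,cv2.RETR_EXTERNAL,cv2.CHAIN_APPROX_NONE)
for k in cs:
  if cv2.contourArea(k)>80:
    r=cv2.minAreaRect(k);P=onz(c,*r[0],.084);print(r,P.round(4))
print(bot.read_time())
```

```text
((149.35809326171875, 323.3986511230469), (10.113544464111328, 16.507164001464844), 35.53767776489258) [ 0.4662 -0.3376  0.084 ]
((359.5, 210.5), (9.0, 11.0), 90.0) [ 0.6357 -0.0416  0.084 ]
((226.1437530517578, 99.09425354003906), (32.014400482177734, 10.671466827392578), 87.70938873291016) [ 0.4353 -0.0009  0.084 ]
((366.5, 48.5), (11.0, 13.0), 90.0) [0.5454 0.1284 0.084 ]
21.1333
```

View pics/v3.png

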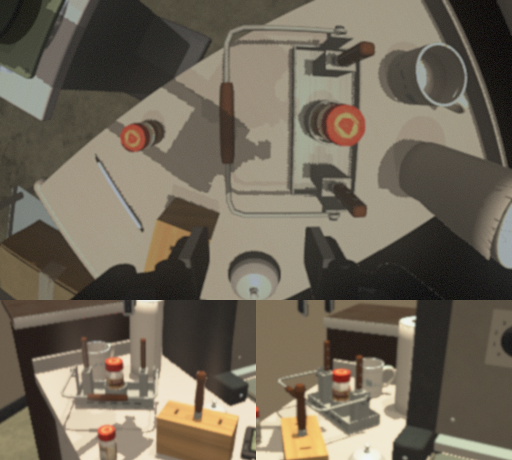

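The wrist view shows both knives seated at (355,53) and (345,197). The jar is in place at (345,125), and the bail grip runs along (227,83)–(227,162). The fork is untouched in the block. I'll check the grip point against the caddy geometry, then grasp it and swing it up.

Run:
```python
from h import *
import pickle;c,a,b=pickle.load(open("c2.pkl","rb"))
G=onz(c,227,122.5,.084);print("grip",G,"nominal",.4476,-.0236)
hA=onz(c,338,30,.084);hB=onz(c,334,215.5,.084);print(hA,hB,(hA+hB)/2)
print(onz(c,227,83,.084),onz(c,227,162,.084))
G=(G[:2]+[.4476,-.0236])/2
bot.gripper_to(.06,60)
bot.reach([*G,.15],R(27.6));bot.move_straight([*G,.067],.12);print(bot.read_ee_pos(),fz())
bot.gripper_to(0,60);bot.pause(.2)
print(bot.read_gripper_width(),bot.read_grasp_force(),fz(),bot.read_ee_pos(),bot.read_time())
```

```text
grip [ 0.4479289  -0.02350017  0.084     ] nominal 0.4476 -0.0236
[0.50686419 0.12924023 0.084     ] [ 0.60982578 -0.06177956  0.084     ] [0.55834498 0.03373033 0.084     ]
[0.42800332 0.015368   0.084     ] [ 0.46779562 -0.06310042  0.084     ]
[ 0.44888443 -0.02373628  0.06780585] [ 0.3 -0.  -0.2]
0.014799673740771718 58.729872533585876 [-1.6 -0.5  2.6] [ 0.44775595 -0.02362585  0.0671672 ] 23.5167
```

Run:
```python
from h import *
H=np.array([.5583,.0338]);e=np.array([.4477,-.0236])-H
for th in np.radians(np.arange(6,91,6)):
    bot.move_straight([*(H+e*np.cos(th)),.067+.125*np.sin(th)],.08)
    f=np.array(bot.read_force());print(round(np.degrees(th)),f.round(1),bot.read_gripper_width().__round__(4))
    if np.linalg.norm(f)>12: print("STOP");break
bot.pause(.3);print(bot.read_ee_pos(),fz(),bot.read_time())
```

```text
6 [ 0.  -0.8 -0.3] 0.015
12 [-1.1 -0.9 -0.8] 0.0148
18 [-1.2 -0.9 -1. ] 0.015
24 [-1.4 -1.1 -0.7] 0.015
30 [-2.5 -1.7  0.5] 0.0149
36 [-2.5 -1.3  0.6] 0.0152
42 [-2.3 -0.9  1.3] 0.0151
48 [-2.1 -0.6  1.8] 0.0152
54 [-2.9 -0.1  3.5] 0.0145
60 [-2.9 -0.2  3.2] 0.0149
66 [-3.7  0.6  4.6] 0.0149
72 [-2.4  1.7  5.7] 0.0151
78 [-4.   1.2  5.6] 0.0153
84 [-2.2  2.7  5.6] 0.0149
90 [-2.2  2.4  5.9] 0.0152
[0.55823078 0.03388515 0.19224317] [-1.9  2.   5.2] 28.5667
```

Run:
```python
from h import *
bot.gripper_to(0,100)
for z in (.194,.196,.198,.200,.203,.206):
    bot.move_straight([.5583,.0338,z],.03);bot.pause(.15)
    print(z,fz(),np.round(bot.read_ft_torque(),2),np.round(bot.read_ee_pos(),4))
c=snap("scene","l1.png");print(bot.read_time())
```

```text
0.194 [ 0.2  0.5 -6.6] [ 0.02 -0.06  0.01] [0.5576 0.0334 0.1927]
0.196 [-0.  -0.4 -7.3] [ 0.04  0.03 -0.02] [0.5583 0.0338 0.1959]
0.198 [-0.6  0.5 -7.1] [ 0.02 -0.    0.06] [0.5583 0.0338 0.198 ]
0.2 [ 0.6 -0.2 -6.2] [ 0.01  0.07 -0.  ] [0.5583 0.0338 0.2   ]
0.203 [-0.  -0.3 -7.1] [ 0.05 -0.03  0.04] [0.5583 0.0338 0.203 ]
0.206 [-0.  -0.2 -6.2] [ 0.02 -0.   -0.01] [0.5583 0.0338 0.206 ]
31.2333
```

The full weight of about 7 N has hung freely since TCP z ≈ 0.1935, with no side force. Now lift gently to 10 cm and check.

Run:
```python
from h import *
bot.move_straight([.5583,.0338,.294],.03);bot.pause(2)
print(fz(),np.round(bot.read_ft_torque(),2),bot.read_ee_pos(),bot.read_gripper_width(),bot.read_time())
a=snap("scene");b=snap("side")
cv2.imwrite("pics/end.png",cv2.resize(np.hstack([a["image"][40:300,120:370],b["image"][40:300,170:420]]),None,fx=1.6,fy=1.6)[:,:,::-1])
bot.pause(.5);a2=snap("scene");print(np.abs(a2["image"].astype(int)-a["image"]).mean(),bot.read_time())
```

```text
[-0.7 -0.7 -6.7] [-0.04 -0.03 -0.01] [0.55830907 0.03380636 0.29402971] 0.01419340040549159 36.3167
0.8835076226128472 36.9667
```

View pics/end.png

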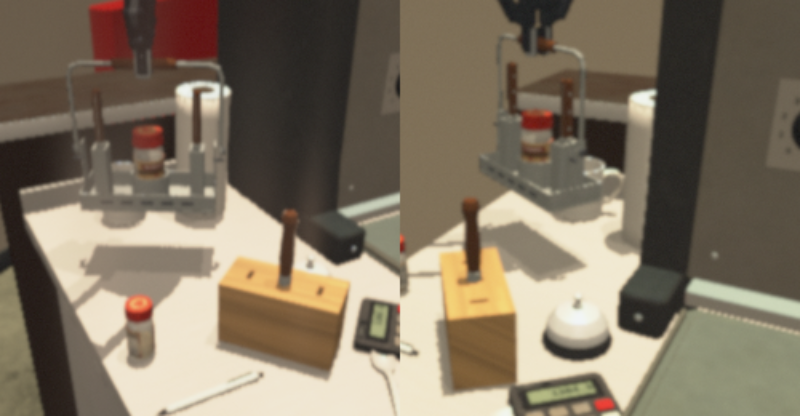

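The caddy hangs level and still in both views, with the knives at (98,120) and (197,120) and the jar at (148,150). The fork, bell, mug and roll are undisturbed, so I'm handing the job in.

```bash
python3 -c "
from bench import bot
print(bot.sign_off())"
```

```text
the job is handed in; nothing more can be done
None
```

The job is handed in at about 37 s: both knives are home in the sheaths, the fork is still in the block, and the caddy is held level and still by its grip about 10 cm above the counter.

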